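Pump a stencil brush clean in the sprung-dish washer

ROBOT

A 6-joint arm with a two-finger parallel gripper is mounted at the origin on the work surface. World frame = base frame: x ahead of the robot, y to its left, z up, the work surface at z = 0. Lengths are in m, angles in degrees, forces in N, time in s.
With the tool pointing down it reaches from about 0.3 to 0.95 m from the base axis. Payload 3.1 kg.
Tool frame: the origin (TCP) lies between the finger pads; the fingertips stand 14 mm ahead of it and the grasp point (between the pads) lies 5 mm behind it; z points along the fingers, y is the line along which they close (so a half turn about z gives the same grasp; the last joint's range is limited). The gripper opens to 85 mm and grips with 20 to 120 N. Pads are 22 mm wide; open, the fingers measure 114 mm over their backs; the gripper's body (76 mm by 85 mm) begins 54 mm behind the grasp point. The pads swing forward as they close: fully open they stand 13 mm farther back than shut.
Start: joints at [-76.816, 17.653, 93.61, -0, 68.738, -3.994], TCP at [0.185, -0.597, 0.245] pointing down, gripper open.
Joint ranges: [-175.34, 175.34], [-45.06, 112.39], [2.9, 150.54], [-68.45, 248.45], [3.09, 151.38], [-168.51, 168.51]. Speed limits (degrees/s): [159.86, 159.86, 180, 180, 180, 180].

INTERFACE

Orientations are given as a 3x3 rotation matrix whose columns are the frame's x, y, z axes.
In Python, from cell import * gives the robot as it stands. Calls block until the motion is done:
- movep(position, orientation): joint-space move of the TCP to a pose.
- move_l(position, frame=None, velocity=0.15, threshold=None): straight line of the TCP; frame=None keeps the orientation; velocity is the mean speed in m/s. With threshold (N) it stops when the force on the tool has changed by that much, and returns True; else False.
- set_joints(angles): joint-space move.
- set_gripper(opening, force=None): finger opening in m; force is the grip in N (None keeps the last); returns when the fingers have stopped.
- wait(seconds).
- solve_ik(position, orientation): joint angles nearest the present ones, or None.
- read_camera(name): name is "scene" or "top"; returns (picture, depth): 384x512x3 uint8, red, green, blue; 384x512 float32, m along the optical axis (not along the pixel's ray), 0 where there is no reading.
- camera_model(name): a dict with "fx", "fy", "cx", "cy" (pixels), "dist_coeffs" ([k1, k2, p1, p2, k3] as OpenCV has them; the pictures are not rectified), "R" (3x3) and "t" (3): a world point X has camera coordinates R X + t. Camera axes: x right, y down, z forward; pixel columns grow to the right and rows downward; lengths in m; the calibration is good to about 2 mm. A picture is of the moment at which its call begins. camera_model takes no time and is no camera call.
A pose or a line that the arm cannot do raises IKError and nothing moves.
- job_done(): hands the job in; it is judged then, once.
Readings, each from a call of its own:
- get_time(): time.
- get_joint_positions(): joint angles.
- get_qd(): joint speeds.
- get_joint_efforts(): joint torques, N m.
- get_tool_pos(): TCP position.
- get_orientation(): TCP orientation.
- get_force(): force on the tool from outside, world axes, zero at the start.
- get_torque(): the same for the moment, N m.
- get_grip_width(): finger opening in m.
- get_grip_force(): force on a finger pad.
Only numpy, scipy, OpenCV 4.12 (cv2) and the standard library are available. Lean on these libraries where they do the work, as an engineer would, in place of code of your own. Each camera call takes 0.05 s, during which the arm holds its last target. There are 200 camera calls.

TASK

Wash the thick stencil brush that leans in the wooden drain rack: put its head down into the steel washer pot and gently press the sprung dish inside fully down three times, holding it down for about half a second each time and raising the head to the pot's mouth between presses so that the dish springs right back. Then lean the brush back in the rack as it was, head down on the foot board and lying in both notches, and let go. Never ram the dish, and do not knock the figure, the paint pots or the small brush about.

Things in the scene. Friction and masses are not known exactly. Their poses are not given: they have to be found in the camera images.
- brush: Thick round stencil brush, 200 mm long, about 90 g, rigid. Origin at the centre of the tip of its bristle head; +z runs along its axis to the handle's end. Head 30 mm diameter up to 45 mm from the tip (tip slightly tapered), steel ferrule 27 mm diameter to 67 mm, plain round wooden handle 20 mm diameter from 67 to 200 mm. Centre of mass about 80 mm from the tip.
- brush_tip (a point): Centre of the tip of the bristle head (same point as the brush's origin).
- brush_tail (a point): Centre of the handle's free end, 200 mm from the tip. Held lightly, the brush can pivot in the fingers when its head is pressed; it wants a firm grip.
- rack: Fixed wooden drain rack, base board 190 x 90 x 10 mm, origin under its centre, z up. Holds the brush head down, leaning 35 degrees from vertical, handle's end over the rack's -x side (roughly towards the robot): tip on a sloping foot board (50 x 50 mm) square to the brush, two V notches carrying it from below at 25 mm (head) and 105 mm (handle) from the tip. The handle beyond 115 mm is free.
- rack_foot (a point): Where the brush's tip belongs: on the foot board, 35 mm above the table. The brush cannot be drawn up along its axis (head thicker than the handle notch): it leaves and enters the notches square to its axis, on the upper side, which faces 35 degrees above the rack's +x; 40 mm that way clears them. Their mouths are 42 mm (handle) and 50 mm (head) wide.
- rack_tail (a point): Where the handle's end belongs when the brush lies in the notches: 200 mm up the slope from rack_foot, 199 mm above the table. The line from rack_foot to rack_tail is the brush's axis in the rack.
- washer: Fixed round steel washer pot, open on top, standing on the table (a 120 mm wide, 4 mm thick foot flange). Origin at the centre of its underside, z up. 120 mm high, outside diameter 84 mm, inside 76 mm, 4 mm wall; the last 10 mm flare out to 98 mm at the rim. It trades places from run to run with the jar of pens.
- dish (a joint): Travel in m of the flat 66 mm round dish inside the washer pot, on its axis: 0 up (at rest), grows as it is pressed straight down, hard stop at 0.020. A spring returns it: about 2.5 N at first movement, 7 N at the stop. Its height varies and is not given: top at rest 35 to 65 mm above the pot's underside, to be felt for. Over 30 N on it counts as ramming.
- penjar: Fixed clear jar of marker pens, 88 mm diameter, 150 mm high with the pens; not a washer. Origin under its centre.
- figure: Loose turned wooden figure, 52 mm wide, 138 mm tall, standing; origin under its centre. Leave alone.
- pot_a: Loose small closed plastic paint pot, 48 mm wide, 42 mm high; origin under its centre. Leave alone.
- pot_b: Another like it. Leave alone.
- pot_c: Another like it. Leave alone.
- flatbrush: Small brush lying flat on the table along its x, 190 mm long; bystander. Leave alone.
Mind the look-alikes: they are no part of the job. There is more than one size of the rack; the one meant has the size given above.

How it is judged (in metres and radians):
On the way, in this order (a step that is already met when the one before it is completed fails the run):
1. brush head inside the washer pot, pump dish pressed down by it at least 15 of its 20 mm, first time (horizontal distance between brush_tip and washer below 0.036 m and z of brush_tip in the frame of washer below 0.075 m and value of joint dish above 0.015 m), for 0.3 s.
2. head raised in the pot so that its tip is at least 85 mm above the pot's base (35 mm below the rim, or higher), dish sprung back up (horizontal distance between brush_tip and washer below 0.05 m and z of brush_tip in the frame of washer above 0.085 m and value of joint dish below 0.003 m), for 0.1 s.
3. brush head inside the washer pot, pump dish pressed down by it at least 15 of its 20 mm, second time (all of step 1), for 0.3 s.
4. head raised in the pot so that its tip is at least 85 mm above the pot's base (35 mm below the rim, or higher), dish sprung back up (all of step 2), for 0.1 s.
5. brush head inside the washer pot, pump dish pressed down by it at least 15 of its 20 mm, third time (all of step 3), for 0.3 s.
At the end, for the whole second after the job is handed in: The brush rests still in the rack, its tip within 12 mm of rack_foot and its handle's end within 15 mm of rack_tail, released; the dish is back up (within 3 mm) (distance between brush_tip and rack_foot below 0.012 m and distance between brush_tail and rack_tail below 0.015 m and linear speed of brush below 0.02 m/s and value of joint dish below 0.003 m); the robot touches nothing.
It fails at once if the dish is rammed (more than 30 N between brush and dish) (contact force between brush and dish above 30 N).
It fails at once if the figure, a paint pot or the small brush is knocked about (moved more than 20 mm) (distance of any of figure, pot_a, pot_b, pot_c, flatbrush from where it was at the start of the episode above 0.02 m).
It also fails if it takes over 69 s, if anything falls off the work surface, if the arm or the gripper's body presses on something with over 40 N, if the wrist force passes 120 N, or if a joint passes its speed limit or range.

## Working session

There is one attempt and no reset: what is moved stays moved. The work goes in short steps, each a Python script; the robot and the scene stay as the last script left them, time stands still between calls to the robot, and variables do not carry over. Pictures are saved under pics/ and viewed, at most 10 in all, crops included, and the job is handed in when it is done.

```bash
ls; mkdir -p pics; python3 - <<'E'
from cell import *
import cv2,numpy as np
for n in ["scene","top"]:
    p,d=read_camera(n); np.savez(f"pics/{n}0.npz",p=p,d=d)
    cv2.imwrite(f"pics/{n}0.png",cv2.resize(p[:,:,::-1],(800,600),interpolation=cv2.INTER_CUBIC))
    m=camera_model(n);print(n,m, -np.array(m["R"]).T@m["t"],(d>0).mean())
print(get_time())
E
```

```text
pics
scene {'fx': 356.21583244159433, 'fy': 356.21583244159433, 'cx': 252.1352198159997, 'cy': 191.7349594161635, 'dist_coeffs': array([0.03273679, 0.        , 0.        , 0.        , 0.        ]), 'R': array([[ 0.04806001,  0.99875835, -0.01311461],
       [ 0.74269227, -0.04451162, -0.66815186],
       [-0.667906  ,  0.02237126, -0.74390934]]), 't': array([-0.04752978, -0.30300972,  1.57802879])} [ 1.28130216 -0.00131919  0.9708305 ] 0.9959259033203125
top {'fx': 492.78856884780316, 'fy': 492.78856884780316, 'cx': 258.9422973467786, 'cy': 202.6623397129966, 'dist_coeffs': array([-0.04258868,  0.        ,  0.        ,  0.        ,  0.        ]), 'R': array([[ 0.10574912, -0.99439153,  0.00161295],
       [-0.97318723, -0.10382706, -0.20524756],
       [ 0.2042639 ,  0.02013504, -0.97870876]]), 't': array([0.0037642 , 0.55075345, 1.8630787 ])} [0.15502844 0.02341302 1.93644617] 0.9961090087890625
0.1
```

View pics/scene0.png

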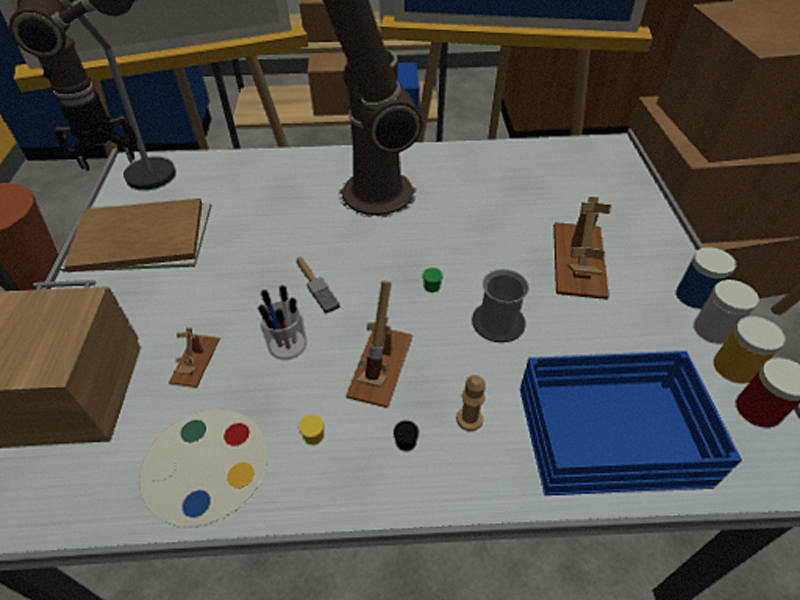

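View pics/top0.png

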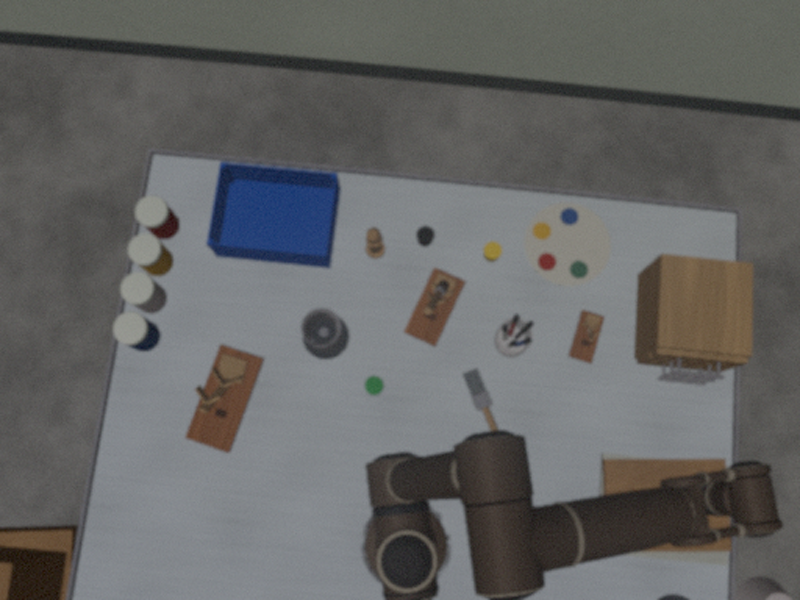

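The scene view shows the target rack with the brush at about (380,350), the washer at (500,300), the pen jar at (285,330), the figure at (473,405), and the green, yellow and black pots at (432,280), (312,428) and (405,435). The top view shows the rack at (435,305) and the washer at (324,330). The other two racks, small and large, are empty.

```bash
cat > h.py <<'E'
import numpy as np,cv2
from cell import *
def cloud(n,d):
    m=camera_model(n);K=np.array([[m["fx"],0,m["cx"]],[0,m["fy"],m["cy"]],[0,0,1.]])
    v,u=np.mgrid[:384,:512];uv=np.stack([u,v],-1).reshape(-1,1,2).astype(float)
    r=cv2.undistortPoints(uv,K,m["dist_coeffs"]).reshape(384,512,2)
    P=np.dstack([r,np.ones((384,512))])
    R,t=np.array(m["R"]),np.array(m["t"])
    return ((P*d[...,None])-t)@R, P@R, -R.T@t   # world pts, ray dirs, cam centre
def onplane(rays,c,z): return c+rays*((z-c[2])/rays[...,2])[...,None]
E
python3 - <<'E'
from h import *
from scipy.optimize import least_squares
for n in ["scene","top"]:
    f=np.load(f"pics/{n}0.npz");p,d=f["p"],f["d"];X,ray,c=cloud(n,d)
    x,y,z=np.moveaxis(X,-1,0); hsv=cv2.cvtColor(p,cv2.COLOR_RGB2HSV)
    print(n,"table z",np.median(z[(x>.3)&(x<.8)&(abs(y)<.4)]))
    # rack base
    cen=(380*.64,350*.64) if n=="scene" else (435*.64,305*.64)
    P=onplane(ray,c,.01)
    H,S=hsv[...,0],hsv[...,1]
    m=((H<14)&(S>110)&(abs(z-.01)<.012)).astype(np.uint8)
    vv,uu=np.mgrid[:384,:512]; m&=(np.hypot(uu-cen[0],vv-cen[1])<55).astype(np.uint8)
    nl,l,st,ce=cv2.connectedComponentsWithStats(m)
    pts=P[m>0][:,:2]; 
    (cx,cy),(w,h),a=cv2.minAreaRect((pts*1000).astype(np.float32)); print("base",len(pts),cx,cy,w,h,a)
    # washer rim
    wc=onplane(ray,c,.12)[int((285 if n=="scene" else 330)*.64),int((505 if n=="scene" else 324)*.64)]
    s=(np.hypot(x-wc[0],y-wc[1])<.1)&(z>.108)&(z<.135); q=X[s]
    if len(q):
        (rx,ry),rr=cv2.minEnclosingCircle((q[:,:2]*1000).astype(np.float32)); 
        g=least_squares(lambda k:np.hypot(q[:,0]-k[0],q[:,1]-k[1])-k[2],[wc[0],wc[1],.045],loss="soft_l1",f_scale=.002).x
        print("rim guess",wc,"enc",rx,ry,rr,"fit",g,len(q),np.median(q[:,2]))
    s=(np.hypot(x-wc[0],y-wc[1])<.03)&(z>.0)&(z<.1); print("inside z",np.percentile(z[s],[5,25,50,75,95]) if s.any() else None)
    # brush: points in rack by height
    b=onplane(ray,c,.05)[int(cen[1]),int(cen[0])]
    for z0 in np.arange(.06,.21,.02):
        s=(np.hypot(x-b[0],y-b[1])<.15)&(abs(z-z0)<.01)
        if s.sum(): print("z%.2f n%d"%(z0,s.sum()),X[s].mean(0).round(3),X[s].std(0).round(3))
    for nm,cond in dict(green=(H>50)&(H<75)&(S>120),yellow=(H>20)&(H<30)&(S>150)).items():
        s=cond&(z>.02)&(z<.06)&(abs(y)<.3)&(x<.85); print(nm,X[s].mean(0).round(3) if s.any() else None)
    s=(z>.015)&(x>.3)&(x<.9)&(y>-.35)&(y<.35)
    nl,l,st,ce=cv2.connectedComponentsWithStats(s.astype(np.uint8))
    for i in range(1,nl):
        if st[i,4]>15: print(i,(ce[i]/.64).round(),st[i,4],np.median(X[l==i],0).round(3),z[l==i].max().round(3))
print(np.array(get_orientation()).round(3))
E
```

```text
scene table z 0.0020698741909228207
base 706 598.987060546875 -11.353897094726562 86.09598541259766 188.41323852539062 71.01740264892578
rim guess [0.488478   0.25805618 0.12      ] enc 489.598876953125 257.756103515625 49.49554443359375 fit [0.49140153 0.25811635 0.04365236] 229 0.11741526290125233
inside z [0.05424647 0.05711783 0.05843201 0.05951309 0.06192482]
z0.06 n139 [ 0.633 -0.019  0.059] [0.024 0.017 0.006]
z0.08 n92 [ 0.621 -0.015  0.08 ] [0.021 0.013 0.005]
z0.10 n61 [ 0.615 -0.015  0.098] [0.009 0.008 0.006]
z0.12 n99 [ 0.595 -0.009  0.121] [0.01  0.012 0.006]
z0.14 n57 [ 0.588 -0.005  0.139] [0.006 0.008 0.006]
z0.16 n47 [ 0.575 -0.001  0.16 ] [0.005 0.006 0.006]
z0.18 n53 [0.561 0.004 0.18 ] [0.006 0.006 0.006]
z0.20 n43 [0.549 0.007 0.198] [0.006 0.005 0.004]
green [0.387 0.117 0.04 ]
yellow [-0.034 -0.031  0.043]
1 [320. 289.] 275 [ 0.386 -0.142  0.02 ] 0.025
2 [432. 277.] 145 [0.382 0.12  0.042] 0.048
3 [503. 299.] 962 [0.499 0.259 0.083] 0.124
4 [378. 341.] 724 [ 0.605 -0.009  0.089] 0.205
5 [281. 323.] 989 [ 0.549 -0.206  0.089] 0.157
11 [552. 428.] 1743 [0.811 0.
[... 784 characters left out ...]
0.16 n16 [ 0.573 -0.002  0.158] [0.005 0.005 0.005]
z0.18 n15 [0.557 0.003 0.182] [0.006 0.005 0.005]
z0.20 n25 [0.542 0.01  0.198] [0.006 0.005 0.004]
green [0.371 0.119 0.042]
yellow [ 0.748 -0.144  0.04 ]
1 [323. 217.] 539 [0.782 0.287 0.078] 0.125
47 [373. 240.] 149 [0.723 0.159 0.112] 0.144
48 [424. 234.] 114 [0.771 0.035 0.042] 0.053
76 [491. 250.] 117 [ 0.75  -0.14   0.041] 0.055
129 [437. 294.] 319 [ 0.616 -0.011  0.072] 0.204
160 [321. 328.] 564 [0.493 0.264 0.065] 0.131
168 [513. 335.] 404 [ 0.526 -0.204  0.089] 0.16
201 [479. 395.] 220 [ 0.375 -0.143  0.019] 0.038
203 [373. 385.] 116 [0.371 0.122 0.041] 0.052
[[ 0.955  0.295 -0.001]
 [ 0.295 -0.955  0.002]
 [ 0.    -0.002 -1.   ]]
```

```bash
cat >> h.py <<'E'
YAW=np.radians(-18.9)
xr=np.array([np.cos(YAW),np.sin(YAW),0]);yr=np.array([-xr[1],xr[0],0]);ez=np.array([0,0,1.])
s35,c35=np.sin(np.radians(35)),np.cos(np.radians(35))
a=-s35*xr+c35*ez; nrm=c35*xr+s35*ez   # axis tip->tail; exit direction
E
python3 - <<'E'
from h import *
from scipy.optimize import least_squares
f0=np.array([.648,-.026,.035])
for n in ["scene","top"]:
    f=np.load(f"pics/{n}0.npz");X,ray,c=cloud(n,f["d"]);p=X.reshape(-1,3)
    s=(p-f0)@a; r=np.linalg.norm(p-f0-s[:,None]*a,axis=1)
    q=p[(s>115)|((s>.122)&(s<.197)&(r<.02))]
    # handle: cylinder r=10 mm, free position and lean/yaw at mid handle
    def res(k):
        ax=a+k[2]*nrm+k[3]*yr;ax/=np.linalg.norm(ax);o=f0+.16*a+k[0]*nrm+k[1]*yr
        w=q-o;return np.linalg.norm(np.cross(w,ax),axis=1)-.010
    g=least_squares(res,np.zeros(4),loss="soft_l1",f_scale=.002)
    g2=least_squares(lambda k:res([k[0],k[1],0,0]),np.zeros(2),loss="soft_l1",f_scale=.002)
    foot=f0+g2.x[0]*nrm+g2.x[1]*yr
    print(n,len(q),g.x.round(4),g2.x.round(4),"foot",foot.round(4),"tail",(foot+.2*a).round(4),"rms",np.sqrt(np.mean(g2.fun**2)), "max s",((q-foot)@a).max())
for sg in (1,-1):
    R=np.column_stack([np.cross(sg*yr,-a),sg*yr,-a])
    for d in (.152,.30): print(sg,d,solve_ik(f0+d*a,R))
    Rv=np.column_stack([np.cross(sg*yr,-ez),sg*yr,-ez])
    for h in (.19,.45): print(solve_ik(np.array([.489,.259,h]),Rv))
E
```

```text
scene 154 [ 0.0006 -0.0018  0.0084 -0.0048] [ 0.0006 -0.0018] foot [ 0.6479 -0.0279  0.0354] tail [0.5394 0.0093 0.1992] rms 0.0017397892782894525 max s 0.1962545634316202
top 46 [-0.0017 -0.0004 -0.0149 -0.0012] [-0.0018 -0.0004] foot [ 0.6465 -0.0259  0.034 ] tail [0.538  0.0112 0.1978] rms 0.0020041389082763976 max s 0.19670543549202918
1 0.152 [  2.15118946   5.16073102 127.92642389 -41.53676353  18.10182281
 -32.40262605]
1 0.3 [  7.50042208 -16.54609043 130.4935011  -25.27654439  36.67614629
 -47.12910949]
[ 2.33992864e+01  1.32894540e+01  1.06078145e+02 -2.54444375e-14
  6.06324008e+01 -4.77007136e+01]
[ 2.33992864e+01  3.04242539e+00  8.75803935e+01 -2.54444375e-14
  8.93771811e+01 -4.77007136e+01]
-1 0.152 [  2.15118946   5.16073102 127.92642389 -41.53676353  18.10182281
 147.59737395]
-1 0.3 [  7.50042208 -16.54609043 130.4935011  -25.27654439  36.67614629
 132.87089051]
[ 2.33992864e+01  1.32894540e+01  1.06078145e+02 -2.54444375e-14
  6.06324008e+01  1.32299286e+02]
[ 2.33992864e+01  3.04242539e+00  8.75803935e+01 -2.54444375e-14
  8.93771811e+01  1.32299286e+02]
```

```bash
cat >> h.py <<'E'
FOOT=np.array([.6472,-.0268,.0350])
R0=np.column_stack([np.cross(yr,-a),yr,-a]); Rv=np.column_stack([np.cross(yr,-ez),yr,-ez])
G=.152; W=np.array([.489,.2595,0])
E
python3 - <<'E'
from h import *
movep(FOOT+.28*a,R0)
print(get_time(),get_force())
print(move_l(FOOT+G*a,velocity=.08,threshold=5),get_time(),get_force())
set_gripper(.024,20); print(get_grip_width(),get_force(),get_grip_force())
set_gripper(0,100); print(get_time(),get_grip_width(),get_grip_force(),get_force(),get_torque(),get_tool_pos(),(FOOT+G*a))
p,d=read_camera("scene");np.savez("pics/s1.npz",p=p,d=d)
cv2.imwrite("pics/s1.png",cv2.resize(p[120:280,150:370,::-1],(800,582),interpolation=cv2.INTER_CUBIC))
E
```

```text
2.5667 [0.44336832 0.24629352 0.76346183]
False 4.3167 [-0.75004654  0.25292406  0.20249611]
0.024004817713282254 [ 0.83228837 -0.62424744 -0.13002834] 0.0
5.1417 0.017768195972141403 97.27737665176392 [-4.18475286 -1.29589966  6.51186414] [-0.55957371  0.3764135  -0.40719813] [0.56438508 0.00078747 0.15975935] [0.56471686 0.00144029 0.15951111]
```

View pics/s1.png

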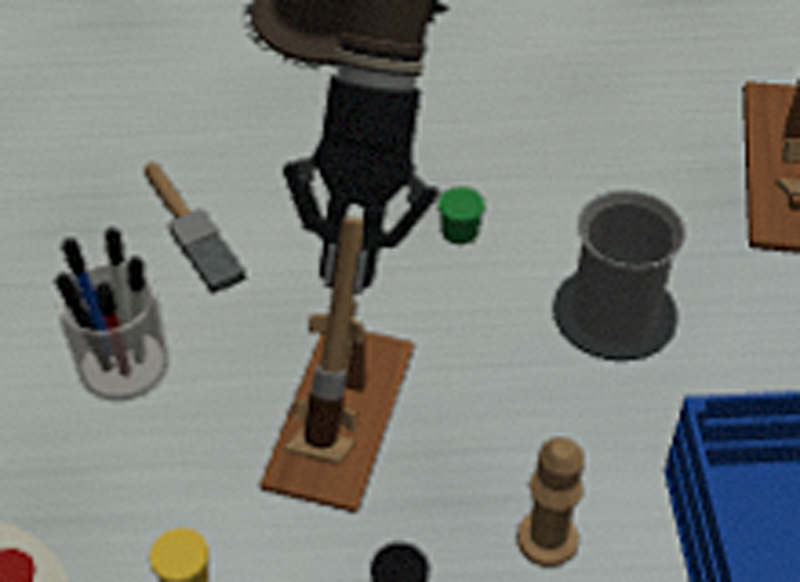

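The picture shows the fingers on the handle just above the upper notch at (345,265), with the brush still seated in both notches and its head on the foot board at (322,440). Next I lift it square to its axis and check the pose in hand.

```bash
cat >> h.py <<'E'
from scipy.optimize import least_squares
def fit(n,d,o,ax,lo,hi,r,rmax=.02):
    """axis point offset of a cylinder of radius r between lo..hi along ax from tip o"""
    X,_,_=cloud(n,d);p=X.reshape(-1,3);s=(p-o)@ax
    q=p[(s>lo)&(s<hi)&(np.linalg.norm(p-o-s[:,None]*ax,axis=1)<rmax)]
    e1=np.cross(ax,[0,1,0]);e1/=np.linalg.norm(e1);e2=np.cross(ax,e1)
    g=least_squares(lambda k:np.linalg.norm(np.cross(q-o-k[0]*e1-k[1]*e2,ax),axis=1)-r,[0,0],loss="soft_l1",f_scale=.002)
    return len(q),g.x[0]*e1+g.x[1]*e2
E
python3 - <<'E'
from h import *
d=np.load("pics/s1.npz")["d"]; print(fit("scene",d,FOOT,a,.117,.132,.01,.016),fit("scene",d,FOOT,a,.07,.1,.01,.016))
T=get_tool_pos()
print(move_l(T+.055*nrm,velocity=.06,threshold=15),get_force(),get_grip_width())
T2=get_tool_pos(); move_l(T2+[0,0,.15],velocity=.15)
T=get_tool_pos(); tip=T-G*a
for n in ("scene","top"):
    p,d=read_camera(n)
    print(n,"head",fit(n,d,tip,a,.008,.04,.0148,.03),"handle",fit(n,d,tip,a,.075,.13,.01,.02))
    np.savez(f"pics/{n}2.npz",p=p,d=d)
    X,_,_=cloud(n,d);q=X.reshape(-1,3)-tip;s=q@a;k=(np.linalg.norm(q-s[:,None]*a,axis=1)<.025)&(s<.2)&(s>-.06);print("tip end s",np.percentile(s[k],[0,1,2,5]))
print(get_time(),T,get_force(),get_grip_width())
E
```

```text
(32, array([ 0.00096641, -0.00069484,  0.0007978 ])) (63, array([ 0.0008152 , -0.00141593,  0.00086118]))
True [-4.35982138  2.6489546   5.13354963] 0.01765212400412911
scene head (116, array([ 9.35699703e-05, -3.94471806e-04,  1.51455918e-04])) handle (139, array([0.00040312, 0.00014737, 0.00023362]))
tip end s [8.98977091e-05 3.43746218e-03 5.78721906e-03 1.27311150e-02]
top head (23, array([-0.00097015,  0.00175678, -0.00104114])) handle (31, array([-0.00046096,  0.00250344, -0.00087317]))
tip end s [0.00310471 0.01135198 0.01604479 0.0216067 ]
6.8167 [ 0.56674317 -0.00100226  0.31043788] [-0.27994953  0.15050465 -1.49545854] 0.017817837366210794
```

```bash
python3 - <<'E'
from h import *
T=get_tool_pos(); move_l(T+[0,0,.06],velocity=.15)
move_l(W+[0,0,.37],Rv,velocity=.15)
wait(.3)
T=get_tool_pos(); tip=T-G*ez
for n in ("scene","top"):
    p,d=read_camera(n); np.savez(f"pics/{n}3.npz",p=p,d=d)
    print(n,"head",fit(n,d,tip,ez,-.01,.04,.0148,.03)); X,_,_=cloud(n,d);q=X[(np.hypot(X[...,0]-W[0],X[...,1]-W[1])<.055)&(abs(X[...,2]-.119)<.006)]
    if len(q)>30: print("rim",np.array(cv2.minEnclosingCircle((q[:,:2]*1000).astype(np.float32))[0]),len(q))
    if n=="scene": cv2.imwrite("pics/s3.png",cv2.resize(p[80:280,170:400,::-1],(690,600)))
print(get_time(),T,get_force())
print(move_l(W+[0,0,.100+G],velocity=.1,threshold=6),get_time(),get_force())
E
```

```text
scene head (93, array([ 0.00083588, -0.00042081,  0.        ]))
rim [489.93582153 258.94348145] 177
top head (19, array([ 0.00041234,  0.00223361, -0.        ]))
9.7167 [0.48899507 0.25931161 0.37010052] [-0.21906166  0.54647492 -0.966616  ]
False 11.05 [-0.40261711 -0.8755766  -0.83784669]
```

View pics/s3.png

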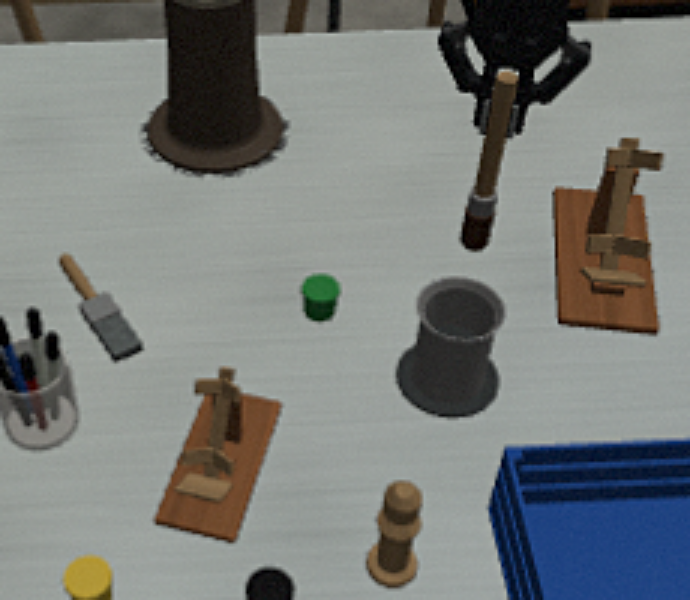

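The brush hangs straight in the gripper, its head at (475,230) over the pot mouth at (460,305), and nothing else has moved. Next is the first press, feeling for the dish slowly.

```bash
python3 - <<'E'
from h import *
f=lambda:(round(get_time(),2),(get_tool_pos()-G*ez).round(4),np.round(get_force(),2))
move_l(W+[0,0,.072+G],velocity=.05,threshold=5); wait(.2); print(f())
print(move_l(W+[0,0,.028+G],velocity=.015,threshold=2.5),f())
z=get_tool_pos()[2]-G
if z>.034:
    print(move_l(W+[0,0,z-.024+G],velocity=.012,threshold=8),f()); wait(.6); print(f(),get_grip_width())
E
```

```text
(11.96, array([0.4893, 0.2597, 0.0724]), array([-0.17,  0.27, -1.89]))
True (13.29, array([0.4889, 0.2595, 0.056 ]), array([-0.4 , -0.07,  2.83]))
True (14.67, array([0.4894, 0.2595, 0.0382]), array([-0.34, -0.49,  5.82]))
(15.27, array([0.4894, 0.2595, 0.0385]), array([-1.17, -0.17,  5.12])) 0.018026902221351688
```

```bash
python3 - <<'E'
from h import *
f=lambda:(round(get_time(),2),(get_tool_pos()-G*ez).round(4),np.round(get_force(),2))
print(move_l(W+[0,0,.0365+G],velocity=.01,threshold=6),f()); wait(.4); print(f())
for i in range(2):
    move_l(W+[0,0,.102+G],velocity=.06); wait(.4); print("up",f())
    move_l(W+[0,0,.062+G],velocity=.06,threshold=6)
    print(move_l(W+[0,0,.0365+G],velocity=.015,threshold=14),f()); wait(.6); print("down",f(),get_grip_width())
move_l(W+[0,0,.102+G],velocity=.06); wait(.2)
move_l(W+[0,0,.37],velocity=.15);print(f())
p,d=read_camera("scene");tip=get_tool_pos()-G*ez
print("head",fit("scene",d,tip,ez,0,.04,.0148,.03)); X,_,_=cloud("scene",d);q=X.reshape(-1,3)-tip
k=q[np.hypot(q[:,0],q[:,1])<.02];k=k[(k[:,2]>-.03)];print("lowest",np.sort(k[:,2])[:6])
cv2.imwrite("pics/s4.png",cv2.resize(p[80:280,170:400,::-1],(690,600)))
E
```

```text
True (15.56, array([0.4892, 0.2593, 0.0382]), array([-0.65, -0.11,  7.24]))
(15.96, array([0.4892, 0.2593, 0.0384]), array([-0.79, -0.1 ,  5.6 ]))
up (17.56, array([0.489 , 0.2595, 0.1019]), array([-0.34,  0.41, -1.14]))
False (20.23, array([0.4897, 0.2597, 0.0378]), array([-1.14, -1.08,  9.16]))
down (20.82, array([0.4897, 0.2596, 0.0378]), array([-1.08, -1.4 ,  8.  ])) 0.017967431252621163
up (22.47, array([0.489 , 0.2595, 0.1019]), array([-0.51, -0.46, -1.6 ]))
False (25.13, array([0.4896, 0.2596, 0.0378]), array([-1.  , -1.97,  9.2 ]))
down (25.73, array([0.4896, 0.2596, 0.0378]), array([-1.55, -1.33,  9.04])) 0.017800121754676986
(28.1, array([0.4884, 0.2593, 0.2168]), array([-1.3 ,  0.11, -0.72]))
head (89, array([ 0.00141132, -0.00062605,  0.        ]))
lowest [-0.00018308  0.00148913  0.00279253  0.00309916  0.0042848   0.0045789 ]
```

```bash
python3 - <<'E'
from h import *
f=lambda:(round(get_time(),2),get_tool_pos().round(4),np.round(get_force(),2))
P=np.array([.56438508,.00078747,.15975935])
B=P+.003*a
move_l(B+.06*nrm+[0,0,.18],R0,velocity=.15)
move_l(B+.06*nrm,velocity=.12,threshold=10); print(f())
print(move_l(B+.012*nrm,velocity=.06,threshold=8),f())
print(move_l(B+.0005*nrm,velocity=.02,threshold=6),f())
p,d=read_camera("scene");np.savez("pics/s5.npz",p=p,d=d)
tip=get_tool_pos()-G*a; print("vs foot",tip-FOOT,"head",fit("scene",d,tip,a,.008,.04,.0148,.03))
cv2.imwrite("pics/s5.png",cv2.resize(p[120:280,150:370,::-1],(800,582),interpolation=cv2.INTER_CUBIC))
E
```

```text
(31.94, array([ 0.6099, -0.0145,  0.1977]), array([ 0.52,  0.02, -1.32]))
False (32.89, array([ 0.5726, -0.0018,  0.1696]), array([ 0.12,  0.22, -0.87]))
False (33.62, array([0.5631, 0.0012, 0.1625]), array([-0.15,  0.31, -0.8 ]))
vs foot [-0.00151292 -0.00017227  0.0030233 ] head (134, array([0.00130842, 0.0001056 , 0.00084282]))
```

View pics/s5.png

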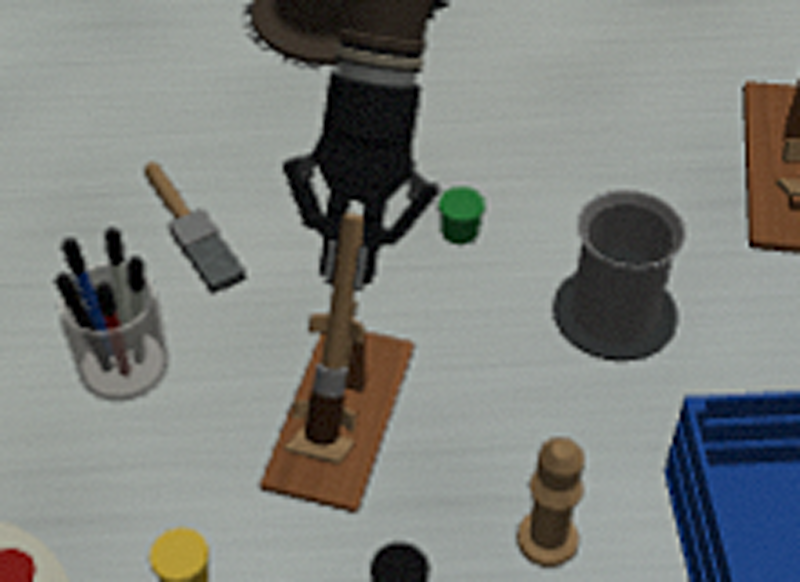

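The brush is back in both notches, with its head just above the foot board at (322,440), matching the first view. I'll seat the tip until it touches, open the gripper and back off along the axis.

```bash
python3 - <<'E'
from h import *
f=lambda:(round(get_time(),2),get_tool_pos().round(4),np.round(get_force(),2))
T=get_tool_pos()
print(move_l(T-.005*a,velocity=.01,threshold=4),f())
set_gripper(.03); print(f(),get_grip_width())
set_gripper(.085); print(f())
T=get_tool_pos(); print(move_l(T+.12*a,velocity=.08,threshold=8),f())
wait(.3)
for n in ("scene","top"):
    p,d=read_camera(n)
    print(n,"head",fit(n,d,FOOT,a,.01,.04,.0148,.025),"tail",fit(n,d,FOOT,a,.15,.195,.01,.02))
    if n=="scene": cv2.imwrite("pics/s6.png",cv2.resize(p[120:280,150:370,::-1],(800,582),interpolation=cv2.INTER_CUBIC))
    X,_,_=cloud(n,d);q=X.reshape(-1,3)-FOOT;s=q@a;k=(np.linalg.norm(q-s[:,None]*a,axis=1)<.014)&(s<.215);print("tail end s",np.sort(s[k])[-5:])
E
```

```text
True (34.05, array([0.5648, 0.0008, 0.16  ]), array([-2.92,  1.41,  4.7 ]))
(34.33, array([0.5636, 0.0006, 0.1586]), array([-0.52,  0.86, -0.21])) 0.029773626391055897
(34.91, array([0.5636, 0.0006, 0.1587]), array([-0.34,  0.56, -0.67]))
False (36.56, array([0.4983, 0.0228, 0.2565]), array([-0.05,  0.42,  0.03]))
scene head (120, array([ 0.00125665, -0.00082546,  0.0010197 ])) tail (93, array([ 0.0005138 , -0.00100889,  0.0005692 ]))
tail end s [0.20050457 0.20052765 0.20063681 0.20071304 0.20169465]
top head (37, array([-0.00116439,  0.00103971, -0.00100717])) tail (28, array([-0.00087057,  0.00146993, -0.00091011]))
tail end s [0.20169871 0.202125   0.20219153 0.20230824 0.20461375]
```

View pics/s6.png

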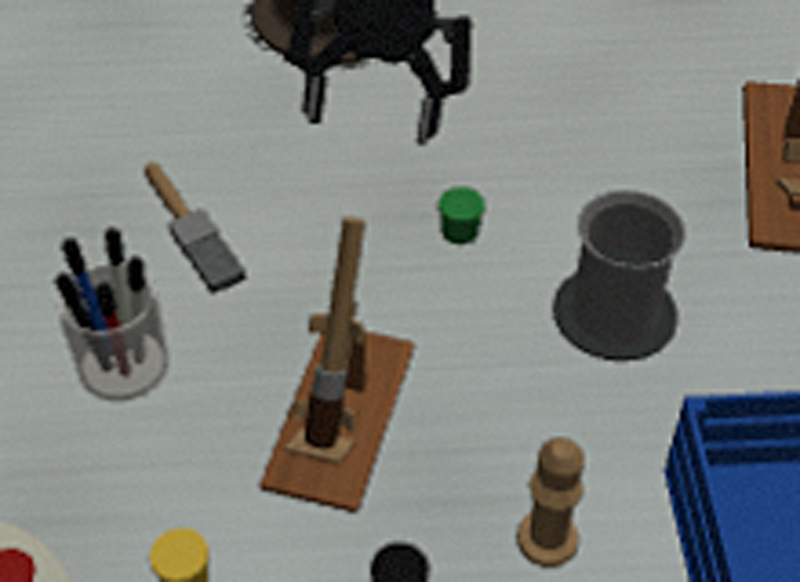

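The brush lies in the rack as it did at the start, head at (322,440) and tail at (352,222). The open gripper is clear of it, and the neighbours have not moved.

```bash
python3 -c "
from cell import *
print(job_done(),get_time())"
```

```text
the job is handed in; nothing more can be done
the job is handed in; nothing more can be done
```

I pressed the dish down three times (about 18 mm or more each, highest force I read about 9 N), leaned the brush back in the rack within about 2 mm of its starting pose by camera, let go, and handed the job in at about 37 s; no verdict came back.

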